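# Set the round pipe stubs in their weld nests

### The arm

A 6-joint arm with a two-finger parallel gripper is mounted at the origin on the work surface; the furniture and walls round the work are solid. World frame = base frame: x ahead of the robot, y to its left, z up, the work surface at z = 0. Lengths are in m, angles in rad, forces in N, time in s.
With the tool pointing down it reaches from about 0.4 to 0.825 m from the base axis. Payload 7 kg.
Tool frame: the origin (TCP) lies midway between the tips of the shut fingers; the grasp point (between the pads) lies 19 mm behind it; z points along the fingers, y is the line along which they close (so a half turn about z gives the same grasp; the last joint's range is limited). The gripper opens to 85 mm and grips with 20 to 120 N. Pads are 22 mm wide; open, the fingers measure 114 mm over their backs; the gripper's body (76 mm by 85 mm) begins 54 mm behind the grasp point. The pads swing forward as they close: fully open they stand 13 mm farther back than shut.
Start: joints at [-0.975, 0.359, 0.012, 0, -1.224, -0.288], TCP at [0.204, -0.643, 0.231] pointing down, gripper open.
Joint ranges: [-3.07, 3.07], [-1.43, 2.12], [-1.02, 1.25], [-3.03, 1.67], [-3.05, -0], [-3.03, 3.03]. Speed limits (rad/s): [2.39, 2.39, 3.01, 3.14, 3.14, 3.14].

### API

Orientations are given as a unit quaternion [x, y, z, w].
In Python, from rig import manip gives the robot as it stands.
- The arm moves only by the tool move_arm, never from a script. Its argument "targets" is a list of rows, each an object with "delta_pos": the shift along the world's x, y, z in cm, a list of three; "dr": the turn, a rotation vector about the world's x, y, z in rad, a list of three; "fingers": the closure, from -1 (fully open) to 1 (shut), so that 0 is half open. In form: [{"delta_pos": [tx, ty, tz], "dr": [rx, ry, rz], "fingers": fingers}, ...]. A call has 1 to 20 rows; each row shifts and turns the commanded pose from where the row before left it; what a row does not reach is not made up. A row lasts 1/8 s, in which the tool goes at most 62.5 mm and 10.7 degrees, less where a joint would pass 70% of its speed; a pose out of reach is approached as far as the arm can. A call with a gripper value outside its range is refused whole. The fingers move at their own pace and stop on an object; the grip force is fixed at half the most. Time passes only in rows, so rows that do not move let the fingers close. It gives the time, the measured TCP pose, the force and the opening at its end, in the units of the state.
- manip.get_obs(): the state, without advancing time (a new reading comes with each control period).
- manip.get_image(name): name is "scene" or "side" or "wrist"; returns a dict with "img" (480x640x3 uint8, red, green, blue), "camera_matrix" (3x3 intrinsics, pixels), "k1" (the pictures are not rectified: a ray, as slopes to the right and down, at radius r is drawn at 1 + k1 r^2 times it, then the intrinsics apply), "world_from_camera" (4x4, takes a point from camera to world coordinates); the wrist camera has in their place "hand_eye" (4x4, takes a point from camera to tool coordinates, whose origin is the TCP and whose axes are the flange's). Camera axes: x right, y down, z forward; pixel columns grow to the right and rows downward; lengths in m; the calibration is good to about 2 mm. A picture is of the moment at which its call begins: read the wrist's pose just before it. There is no depth.
- manip.hand_in(): hands the job in, once; it reports no verdict.
The state is a dict: "time_s": time; "q": joint angles; "dq": joint speeds; "effort": joint torques, N m; "tcp_pos": TCP position; "tool_rot": TCP orientation; "wrist_force": force on the tool from outside, world axes, zero at the start; "moment": the same for the moment, N m; "opening": finger opening in m.
Only numpy, scipy, OpenCV 4.12 (cv2) and the standard library are available. Lean on these libraries where they do the work, as an engineer would, in place of code of your own. Each camera call takes 0.05 s, during which the arm holds its last target. There are 200 camera calls.

### The job

Make the three round pipe stubs ready for welding: stand each one upright in the nest plate whose round recess suits its diameter (smallest pipe in the smallest recess, largest in the largest), seated fully down on the recess floor. The square tube stub standing among them is for another job: leave it standing where it is.

Things in the scene. Friction and masses are not known exactly. Their poses are not given: they have to be found in the camera images.
- pipe_small: small round pipe stub, bare steel, standing upright and loose on the bench: outer diameter 28 mm, height 65 mm, wall 3 mm, open at both ends, 110 g give or take a quarter. Origin at the centre of its lower end, z along the pipe axis (up).
- nest_small: nest plate for the small pipe stub, fixed to the bench: bare grey steel square plate 72 x 72 mm, 18 mm thick, a screw head in each corner, with one round blind recess of 43 mm diameter and 12 mm depth in the middle of its top (recess floor 6 mm above the bench). Origin at the centre of the plate's underside, on the bench and on the recess axis; z up.
- pipe_medium: medium round pipe stub, bare steel, standing upright and loose on the bench: outer diameter 44 mm, height 65 mm, wall 3 mm, open at both ends, 190 g give or take a quarter. Origin at the centre of its lower end, z along the pipe axis (up).
- nest_medium: nest plate for the medium pipe stub, fixed to the bench: bare grey steel square plate 86 x 86 mm, 18 mm thick, a screw head in each corner, with one round blind recess of 59 mm diameter and 12 mm depth in the middle of its top (recess floor 6 mm above the bench). Origin at the centre of the plate's underside, on the bench and on the recess axis; z up.
- pipe_large: large round pipe stub, bare steel, standing upright and loose on the bench: outer diameter 60 mm, height 65 mm, wall 3 mm, open at both ends, 270 g give or take a quarter. Origin at the centre of its lower end, z along the pipe axis (up).
- nest_large: nest plate for the large pipe stub, fixed to the bench: bare grey steel square plate 100 x 100 mm, 18 mm thick, a screw head in each corner, with one round blind recess of 75 mm diameter and 12 mm depth in the middle of its top (recess floor 6 mm above the bench). Origin at the centre of the plate's underside, on the bench and on the recess axis; z up.
- square_stub: square tube stub, bare steel, standing upright and loose on the bench among the pipe stubs: 40 x 40 mm outside, 65 mm high, wall 3 mm. It is not a round pipe and has no nest. Origin at the centre of its lower end, z up, x and y square to its sides.

How it is judged:
By the outcome, as a careful person would: the job done as asked, in the order asked, and still so for the second after the job is handed in, with the robot touching nothing.
It also fails if it takes over 88 s, if anything falls off the work surface, if the arm or the gripper's body presses on something with over 40 N, if the wrist force passes 120 N, or if a joint passes its speed limit or range.

## Working session

There is one attempt and no reset: what is moved stays moved. The work goes in short steps, Python scripts to look and compute and a tool call to move; the robot and the scene stay as the last step left them, time stands still between calls to the robot, and variables do not carry over. Pictures are saved under pics/ and viewed, on a budget of 14 in all, crops included, one or two more only if the job needs it, and the job is handed in when it is done.

Besides the shell and the picture viewer there is one more tool, called by a JSON object that holds its "api" and its "payload", one argument or row to a line. move_arm: Moves the arm, as the interface text tells. Its arguments: {"type":"object","properties":{"targets":{"type":"array","items":{"type":"object","properties":{"delta_pos":{"type":"array","items":{"type":"number"}},"dr":{"type":"array","items":{"type":"number"}},"fingers":{"type":"number"}}}}},"required":["targets"]}

```bash
mkdir -p pics; ls
python3 - <<'E'
from rig import manip
import cv2,numpy as np
np.set_printoptions(precision=4,suppress=True)
o=manip.get_obs(); print(o)
for n in("scene","side"):
    d=manip.get_image(n); cv2.imwrite(f"pics/{n}0.png",d["img"][:,:,::-1])
    print(n,d["camera_matrix"],d["k1"],d["world_from_camera"])
d=manip.get_image("wrist");cv2.imwrite("pics/wrist0.png",d["img"][:,:,::-1]);print(d["camera_matrix"],d["k1"],d["hand_eye"])
E
```

```text
pics
{'time_s': 0.0, 'q': array([-0.9749,  0.3594,  0.011 , -0.0004, -1.2241, -0.2881]), 'dq': array([-0.0003, -0.0011, -0.0002,  0.    ,  0.0005,  0.0002]), 'effort': array([  0.0004, -58.3318,  29.3424,   6.9367,  -0.006 ,   0.0001]), 'tcp_pos': array([ 0.2043, -0.6428,  0.2303]), 'tool_rot': array([-0.1532,  0.9882,  0.0008, -0.0002]), 'wrist_force': array([-0.3664,  0.4155,  0.0702]), 'moment': array([-0.0387, -0.0191,  0.029 ]), 'opening': 0.08524058952452855}
scene [[535.2838   0.     321.615 ]
 [  0.     535.2838 235.0346]
 [  0.       0.       1.    ]] -0.08526779839874248 [[ 0.3895 -0.6379  0.6643 -0.0573]
 [-0.9208 -0.2548  0.2952 -0.3746]
 [-0.0191 -0.7267 -0.6867  0.6256]
 [ 0.      0.      0.      1.    ]]
side [[603.2903   0.     319.536 ]
 [  0.     603.2903 229.0092]
 [  0.       0.       1.    ]] -0.16031752393434817 [[-0.7221 -0.5666  0.3969  0.0988]
 [-0.6916  0.5765 -0.4351  0.3566]
 [ 0.0177 -0.5887 -0.8082  0.9224]
 [ 0.      0.      0.      1.    ]]
[[425.5449   0.     322.6045]
 [  0.     425.5449 240.1685]
 [  0.       0.       1.    ]] -0.03878799374456542 [[-0.0007 -0.9587 -0.2843  0.0734]
 [ 1.     -0.0008  0.      0.0004]
 [-0.0003 -0.2843  0.9587 -0.1424]
 [ 0.      0.      0.      1.    ]]
```

View pics/scene0.png

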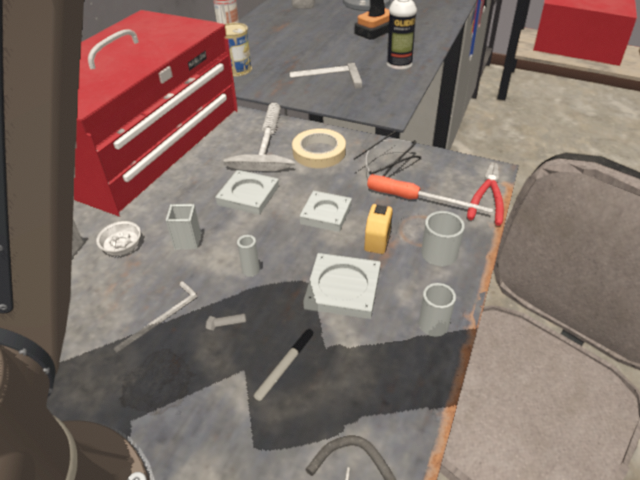

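View pics/side0.png

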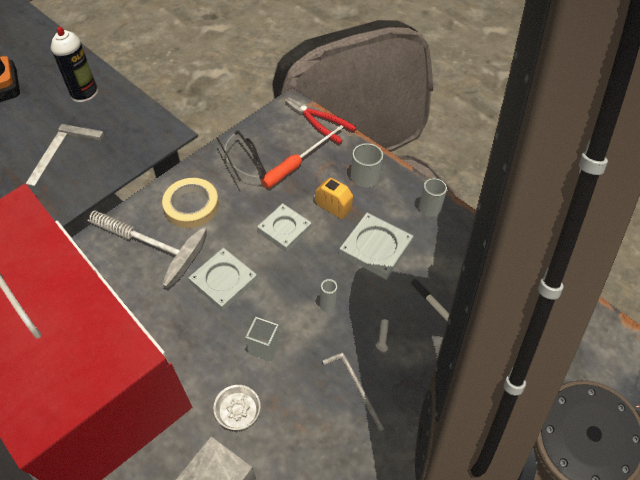

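Scene view: small pipe top at about (248,242), medium (438,296), large (444,227), square (182,212); nest recesses small (326,209), medium (248,190), large (345,283). Side view: the same tops at (329,286), (434,185), (367,155) and (262,330); nests at (285,225), (222,277), (376,242).

```bash
cat > h.py <<'E'
from rig import manip
import cv2,numpy as np
from scipy.spatial.transform import Rotation as R
np.set_printoptions(precision=4,suppress=True)
def T_of(d,o=None):
    if "world_from_camera" in d: return d["world_from_camera"]
    T=np.eye(4);T[:3,:3]=R.from_quat(o["tool_rot"]).as_matrix();T[:3,3]=o["tcp_pos"]
    return T@d["hand_eye"]
def ray(d,T,uv,z):
    K=d["camera_matrix"];k=d["k1"]
    p=cv2.undistortPoints(np.array(uv,float).reshape(-1,1,2),K,np.array([k,0,0,0,0.])).reshape(-1,2)
    v=np.c_[p,np.ones(len(p))]@T[:3,:3].T
    c=T[:3,3]; return c+v*((z-c[2])/v[:,2])[:,None]
def proj(d,T,P):
    Ti=np.linalg.inv(T);P=np.atleast_2d(P)
    return cv2.projectPoints(P.astype(float),cv2.Rodrigues(Ti[:3,:3])[0],Ti[:3,3],d["camera_matrix"],np.array([d["k1"],0,0,0,0.]))[0].reshape(-1,2)
def snap(n,f=None):
    o=manip.get_obs();d=manip.get_image(n)
    if f: cv2.imwrite("pics/"+f+".png",d["img"][:,:,::-1])
    return d,T_of(d,o),o
E
python3 - <<'E'
from h import *
names="ps pm pl sq ns nm nl".split()
px={"scene":[(248,242),(438,296),(444,227),(182,212),(326,209),(248,190),(345,283)],
"side":[(329,286),(434,185),(367,155),(262,330),(285,225),(222,277),(376,242)]}
for n in px:
    d,T,o=snap(n)
    for m,p in zip(names,px[n]): print(n,m,ray(d,T,[p],.065 if m[0] in"ps" else .018)[0][:2])
E
```

```text
scene ps [ 0.4295 -0.0361]
scene pm [ 0.4325 -0.3276]
scene pl [ 0.5719 -0.3024]
scene sq [0.4511 0.0978]
scene ns [ 0.5941 -0.0947]
scene nm [0.5909 0.0582]
scene nl [ 0.4465 -0.1872]
side ps [ 0.4284 -0.032 ]
side pm [ 0.4373 -0.3297]
side pl [ 0.5772 -0.2981]
side sq [0.4486 0.1004]
side ns [ 0.5953 -0.0919]
side nm [0.5931 0.0651]
side nl [ 0.4488 -0.1816]
```

View pics/wrist0.png

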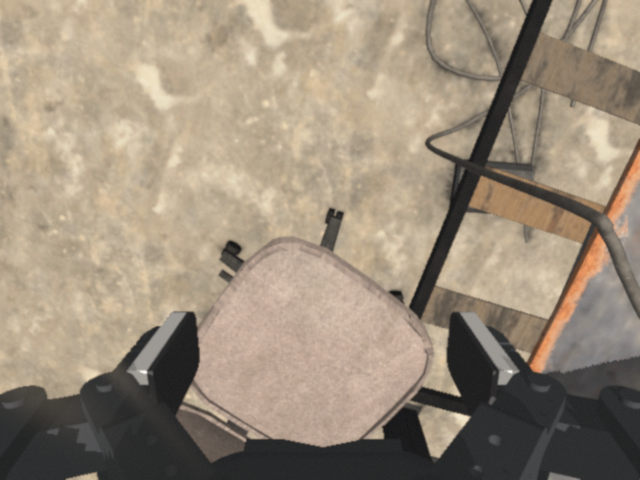

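{"api": "move_arm", "payload": {
  "targets": [
    {"delta_pos": [2.3,4.3,0.2],"dr": [0,0,-0.0256],"fingers": -1},
    {"delta_pos": [2.3,4.3,0.2],"dr": [0,0,-0.0256],"fingers": -1},
    {"delta_pos": [2.3,4.3,0.2],"dr": [0,0,-0.0256],"fingers": -1},
    {"delta_pos": [2.3,4.3,0.2],"dr": [0,0,-0.0256],"fingers": -1},
    {"delta_pos": [2.3,4.3,0.2],"dr": [0,0,-0.0256],"fingers": -1},
    {"delta_pos": [2.3,4.3,0.2],"dr": [0,0,-0.0256],"fingers": -1},
    {"delta_pos": [2.3,4.3,0.2],"dr": [0,0,-0.0256],"fingers": -1},
    {"delta_pos": [2.3,4.3,0.2],"dr": [0,0,-0.0256],"fingers": -1},
    {"delta_pos": [2.3,4.3,0.2],"dr": [0,0,-0.0256],"fingers": -1},
    {"delta_pos": [2.3,4.3,0.2],"dr": [0,0,-0.0256],"fingers": -1},
    {"delta_pos": [2.3,4.3,0.2],"dr": [0,0,-0.0256],"fingers": -1},
    {"delta_pos": [2.3,4.3,0.2],"dr": [0,0,-0.0256],"fingers": -1},
    {"delta_pos": [0,0,0],"dr": [0,0,0],"fingers": -1},
    {"delta_pos": [0,0,0],"dr": [0,0,0],"fingers": -1}
  ]
}}

```text
time_s: 2.0
tcp_pos: [0.4802, -0.1272, 0.2552]
tool_rot: [-0.001, 1.0, 0.0, -0.0]
wrist_force: [-0.4, -0.1, -0.2]
opening: 0.0852
```

Run:
```python
from h import *
d,T,o=snap("wrist","w1");print(o["tcp_pos"],o["tool_rot"],o["q"],o["time_s"])
for n,p in dict(ps=(.429,-.034,.065),pm=(.435,-.3285,.065),pl=(.5745,-.3,.065),ns=(.5945,-.093,.018),nm=(.592,.062,.018),nl=(.4475,-.184,.018)).items(): print(n,proj(d,T,p))
```

```text
[ 0.4802 -0.1272  0.2552] [-0.0008  1.      0.     -0.0002] [ 0.1375  0.046  -0.3325 -0.0001 -1.1928 -1.7066] 2.0
ps [[443.8551 145.1478]]
pm [[ 64.709  153.7263]]
pl [[123.6904 316.4011]]
ns [[357.2181 313.8171]]
nm [[513.904  311.0732]]
nl [[258.2851 162.4566]]
```

View pics/w1.png

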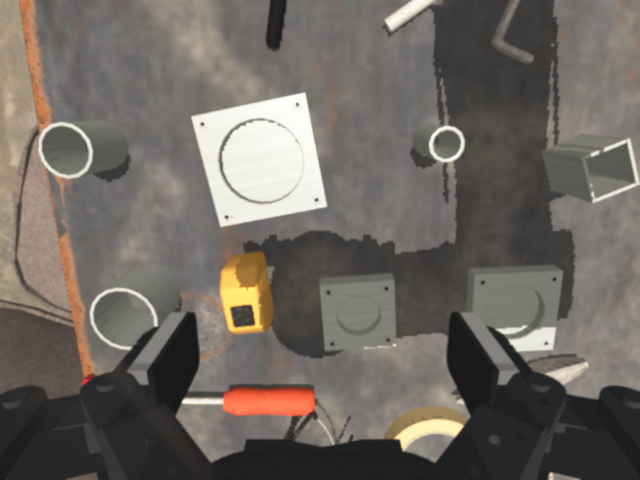

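The wrist view shows everything. Tops: ps (447,144), pm (66,150), pl (124,318). Recesses: ns (358,315), nm (513,310), nl (262,161). The tape measure is at (247,293), between pl and ns.

Run:
```python
from h import *
d,T,o=snap("wrist")
for n,u,z in [("ps",(447,144),.065),("pm",(66,150.5),.065),("pl",(124,318),.065),("ns",(358,315),.018),("ns_pl",(358,312),.018),("nm",(513.5,310),.018),("nl",(262,161),.018),("nlpl",np.mean([(192,116),(304,94),(326,207),(220,226)],0),.018),("tape",(225,262),.03),("tape",(270,330),.03)]: print(n,ray(d,T,[u],z)[0])
```

```text
ps [ 0.428  -0.0321  0.065 ]
pm [ 0.4321 -0.3275  0.065 ]
pl [ 0.5757 -0.3006  0.065 ]
ns [ 0.5957 -0.0928  0.018 ]
ns_pl [ 0.5924 -0.0929  0.018 ]
nm [0.5909 0.0608 0.018 ]
nl [ 0.446  -0.1811  0.018 ]
nlpl [ 0.4458 -0.1824  0.018 ]
tape [ 0.5363 -0.2171  0.03  ]
tape [ 0.6056 -0.1783  0.03  ]
```

{"api": "move_arm", "payload": {
  "targets": [
    {"delta_pos": [-2.6,4.7,0],"dr": [0,0,0],"fingers": -0.4},
    {"delta_pos": [-2.6,4.7,0],"dr": [0,0,0],"fingers": -0.4},
    {"delta_pos": [0,0,-4],"dr": [0,0,0],"fingers": -0.4},
    {"delta_pos": [0,0,-4],"dr": [0,0,0],"fingers": -0.4},
    {"delta_pos": [0,0,-4],"dr": [0,0,0],"fingers": -0.4},
    {"delta_pos": [0,0,-2],"dr": [0,0,0],"fingers": -0.4},
    {"delta_pos": [0,0,0],"dr": [0,0,0],"fingers": -0.4}
  ]
}}

```text
time_s: 2.98
tcp_pos: [0.4272, -0.0345, 0.1143]
tool_rot: [0.001, 1.0, -0.001, -0.002]
wrist_force: [-0.1, 0.4, 0.5]
opening: 0.0598
```

Run:
```python
from h import *
d,T,o=snap("wrist","w2");print(o["tcp_pos"],o["opening"],proj(d,T,(.4285,-.033,.065)))
```

```text
[ 0.4272 -0.0345  0.1143] 0.059796813614678486 [[325.7329 276.2033]]
```

View pics/w2.png

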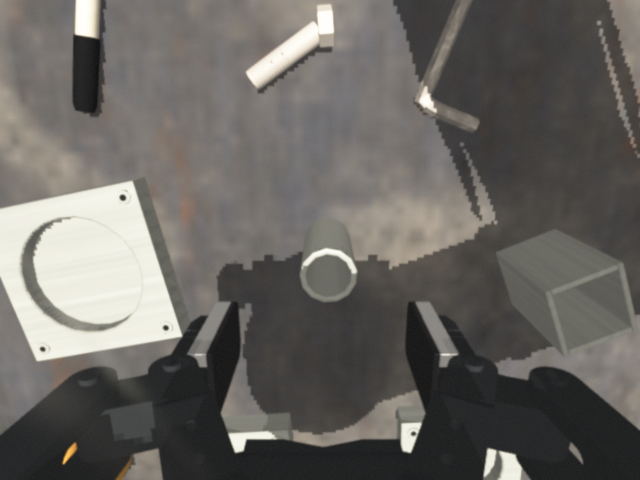

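The pipe top is at (329,275), 3 px from the prediction, so I correct y by 3 mm and descend.

{"api": "move_arm", "payload": {
  "targets": [
    {"delta_pos": [0.1,0.3,-3],"dr": [0,0,0],"fingers": -0.4},
    {"delta_pos": [0,0,-3],"dr": [0,0,0],"fingers": -0.4},
    {"delta_pos": [0,0,-2.8],"dr": [0,0,0],"fingers": -0.4},
    {"delta_pos": [0,0,0],"dr": [0,0,0],"fingers": -0.4},
    {"delta_pos": [0,0,0],"dr": [0,0,0],"fingers": 1},
    {"delta_pos": [0,0,0],"dr": [0,0,0],"fingers": 1},
    {"delta_pos": [0,0,0],"dr": [0,0,0],"fingers": 1},
    {"delta_pos": [0,0,0],"dr": [0,0,0],"fingers": 1},
    {"delta_pos": [0,0,0],"dr": [0,0,0],"fingers": 1},
    {"delta_pos": [0,0,2],"dr": [0,0,0],"fingers": 1},
    {"delta_pos": [0,0,4],"dr": [0,0,0],"fingers": 1},
    {"delta_pos": [0,0,0],"dr": [0,0,0],"fingers": 1}
  ]
}}

```text
time_s: 4.53
tcp_pos: [0.4318, -0.0295, 0.0908]
tool_rot: [-0.001, 1.0, 0.001, 0.004]
wrist_force: [0.4, 0.3, -0.8]
opening: 0.027
```

{"api": "move_arm", "payload": {
  "targets": [
    {"delta_pos": [4,-1.6,0],"dr": [0,0,0],"fingers": 1},
    {"delta_pos": [4,-1.6,0],"dr": [0,0,0],"fingers": 1},
    {"delta_pos": [4,-1.6,0],"dr": [0,0,0],"fingers": 1},
    {"delta_pos": [4.2,-1.6,0],"dr": [0,0,0],"fingers": 1},
    {"delta_pos": [0,0,0],"dr": [0,0,0],"fingers": 1},
    {"delta_pos": [0,0,0],"dr": [0,0,0],"fingers": 1}
  ]
}}

```text
time_s: 5.28
tcp_pos: [0.5906, -0.0944, 0.0866]
tool_rot: [0.0, 1.0, 0.0, -0.001]
wrist_force: [-0.2, 1.3, -1.1]
opening: 0.0272
```

Run:
```python
from h import *
for i in range(3):
    d,T,o=snap("wrist","w3");print(o["time_s"],o["tcp_pos"],o["tool_rot"],o["opening"])
print(proj(d,T,[(.594,-.093,.018),(*o["tcp_pos"][:2],o["tcp_pos"][2]+.039),(*o["tcp_pos"][:2],o["tcp_pos"][2]-.026)]))
for n in("scene","side"):
    d,T,o=snap(n,n+"3");print(n,proj(d,T,[(.594,-.093,.018),(*o["tcp_pos"][:2],o["tcp_pos"][2]-.026)]))
    u=proj(d,T,[(.594,-.093,.05)])[0].astype(int);x=d["img"][max(0,u[1]-100):u[1]+100,u[0]-130:u[0]+130,::-1]
    cv2.imwrite(f"pics/{n}3c.png",cv2.resize(x,None,fx=2,fy=2));print(u)
a=[cv2.resize(cv2.imread(f"pics/{n}3c.png"),(520,400)) for n in("scene","side")]
cv2.imwrite("pics/c3.png",cv2.resize(np.hstack(a),(800,308)))
```

```text
5.275 [ 0.5906 -0.0944  0.0866] [ 0.0001  1.      0.0001 -0.0007] 0.02720644085629644
5.325 [ 0.5904 -0.0942  0.087 ] [-0.0001  1.      0.0001 -0.0005] 0.027509932591284394
5.375 [ 0.5905 -0.094   0.0872] [-0.0004  1.      0.0001 -0.0003] 0.027200334518374298
[[324.445  266.1494]
 [322.5292 385.1815]
 [322.5101 292.9731]]
scene [[325.0595 208.8078]
 [324.4472 190.497 ]]
[324 194]
side [[285.9211 225.0564]
 [286.831  211.3784]]
[285 214]
```

View pics/w3.png

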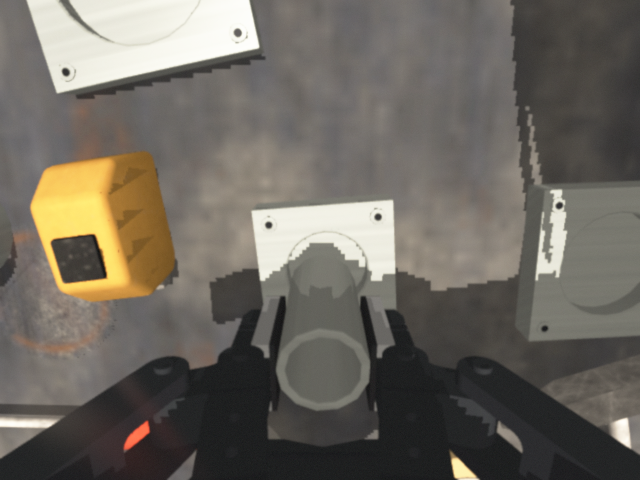

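View pics/c3.png

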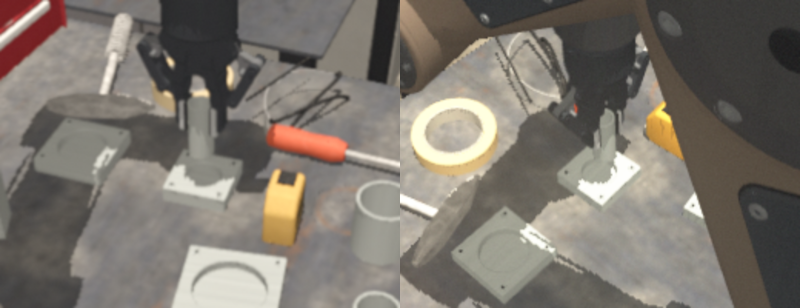

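Run:
```python
from h import *
d,T,o=snap("wrist");print(o["tcp_pos"])
for z in(.034,.037,.04,.043): print(z,(ray(d,T,[(323,370)],o["tcp_pos"][2]+z)[0]-o["tcp_pos"])*1e3, np.diff(proj(d,T,[o["tcp_pos"]+(-.003,-.014,z),o["tcp_pos"]+(-.003,.014,z)])[:,0]))
i=cv2.imread("pics/w3.png")[190:420,230:410];cv2.imwrite("pics/w3c.png",cv2.resize(i,None,fx=2.6,fy=2.6,interpolation=2))
print(ray(d,T,[(328,269)],.018))
```

```text
[ 0.591  -0.0939  0.0877]
0.034 [-1.6937  0.1397 34.    ] [95.7584]
0.037 [-3.6839  0.1348 37.    ] [97.9981]
0.04 [-5.6742  0.13   40.    ] [100.3432]
0.043 [-7.6645  0.1251 43.    ] [102.8013]
[[ 0.5964 -0.091   0.018 ]]
```

View pics/w3c.png

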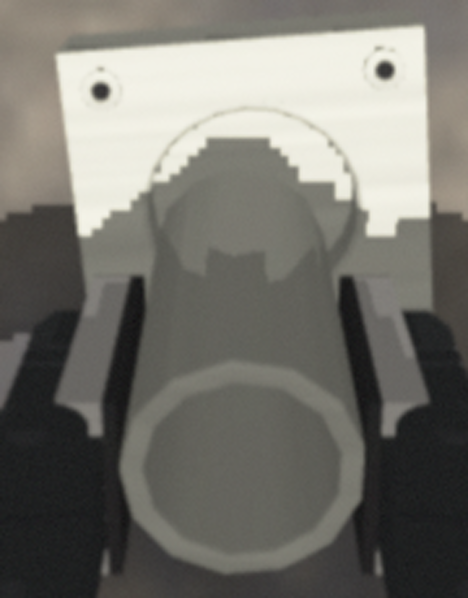

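{"api": "move_arm", "payload": {
  "targets": [
    {"delta_pos": [0.8,0.3,0],"dr": [0,0,0],"fingers": 1},
    {"delta_pos": [0,0,-2],"dr": [0,0,0],"fingers": 1},
    {"delta_pos": [0,0,-2],"dr": [0,0,0],"fingers": 1},
    {"delta_pos": [0,0,-0.9],"dr": [0,0,0],"fingers": 1},
    {"delta_pos": [0,0,0],"dr": [0,0,0],"fingers": 1},
    {"delta_pos": [0,0,0],"dr": [0,0,0],"fingers": 1}
  ]
}}

```text
time_s: 6.32
tcp_pos: [0.6001, -0.0912, 0.039]
tool_rot: [-0.0, 1.0, -0.0, 0.001]
wrist_force: [0.6, -0.4, -0.8]
opening: 0.0267
```

{"api": "move_arm", "payload": {
  "targets": [
    {"delta_pos": [0,0,-0.2],"dr": [0,0,0],"fingers": 1},
    {"delta_pos": [0,0,0],"dr": [0,0,0],"fingers": 1}
  ]
}}

```text
time_s: 6.58
tcp_pos: [0.5996, -0.0913, 0.0366]
tool_rot: [-0.0, 1.0, 0.0, 0.0]
wrist_force: [0.5, -0.1, -0.4]
opening: 0.0268
```

{"api": "move_arm", "payload": {
  "targets": [
    {"delta_pos": [0,0,-0.2],"dr": [0,0,0],"fingers": 1},
    {"delta_pos": [0,0,0],"dr": [0,0,0],"fingers": 1}
  ]
}}

```text
time_s: 6.82
tcp_pos: [0.5999, -0.0913, 0.0351]
tool_rot: [-0.0, 1.0, -0.0, 0.0]
wrist_force: [-1.2, -0.0, 3.8]
opening: 0.0271
```

{"api": "move_arm", "payload": {
  "targets": [
    {"delta_pos": [0,0,-0.1],"dr": [0,0,0],"fingers": 1},
    {"delta_pos": [0,0,0],"dr": [0,0,0],"fingers": 1}
  ]
}}

```text
time_s: 7.08
tcp_pos: [0.6, -0.0913, 0.0349]
tool_rot: [-0.001, 1.0, -0.0, 0.001]
wrist_force: [-4.0, 1.0, 12.3]
opening: 0.0273
```

{"api": "move_arm", "payload": {
  "targets": [
    {"delta_pos": [0,0,0],"dr": [0,0,0],"fingers": -0.1},
    {"delta_pos": [0,0,0],"dr": [0,0,0],"fingers": -0.1},
    {"delta_pos": [0,0,0],"dr": [0,0,0],"fingers": -0.1},
    {"delta_pos": [0,0,0],"dr": [0,0,0],"fingers": -0.1},
    {"delta_pos": [0,0,3],"dr": [0,0,0],"fingers": -0.1},
    {"delta_pos": [0,0,4],"dr": [0,0,0],"fingers": -0.1},
    {"delta_pos": [0,0,5],"dr": [0,0,0],"fingers": -1},
    {"delta_pos": [-5,-1,0],"dr": [0,0,0],"fingers": -1},
    {"delta_pos": [0,0,0],"dr": [0,0,0],"fingers": -1}
  ]
}}

```text
time_s: 8.2
tcp_pos: [0.5467, -0.1016, 0.1539]
tool_rot: [0.0, 1.0, 0.0, -0.0]
wrist_force: [0.3, -1.3, 0.3]
opening: 0.0855
```

Run:
```python
from h import *
d,T,o=snap("wrist","w4");print(o["tcp_pos"],o["opening"],proj(d,T,[(.595,-.091,.071),(.595,-.091,.018)]))
```

```text
[ 0.5467 -0.1016  0.1539] 0.08547510534716783 [[340.534  329.6316]
 [337.4582 293.3938]]
```

View pics/w4.png

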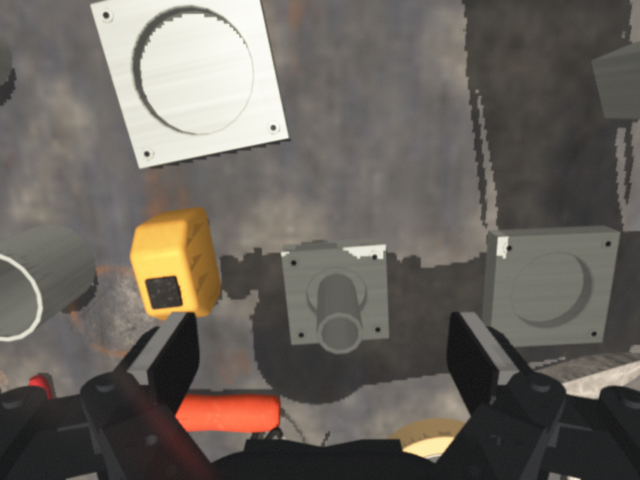

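Small pipe stands in its recess: rim at (340,333), recess around (336,295), both where expected. Next is the medium pipe.

Run:
```python
from h import *
d,T,o=snap("wrist")
print("nl",ray(d,T,[(194,70.5)],.018),"nm",ray(d,T,[(551.5,288)],.018),"ps",ray(d,T,[(340.5,332.5)],.071))
```

```text
nl [[ 0.4485 -0.1805  0.018 ]] nm [[0.5932 0.0621 0.018 ]] ps [[ 0.5987 -0.0909  0.071 ]]
```

{"api": "move_arm", "payload": {
  "targets": [
    {"delta_pos": [-2.3,-4.5,0],"dr": [0,0,0],"fingers": -1},
    {"delta_pos": [-2.3,-4.5,0],"dr": [0,0,0],"fingers": -1},
    {"delta_pos": [-2.3,-4.5,0],"dr": [0,0,0],"fingers": -1},
    {"delta_pos": [-2.3,-4.5,0],"dr": [0,0,0],"fingers": -1},
    {"delta_pos": [-2.2,-4.6,0],"dr": [0,0,0],"fingers": -1},
    {"delta_pos": [0,0,-2],"dr": [0,0,0],"fingers": -1},
    {"delta_pos": [0,0,0],"dr": [0,0,0],"fingers": -1},
    {"delta_pos": [0,0,0],"dr": [0,0,0],"fingers": -1}
  ]
}}

```text
time_s: 9.3
tcp_pos: [0.4362, -0.3272, 0.1334]
tool_rot: [-0.001, 1.0, -0.0, -0.0]
wrist_force: [-0.7, -0.2, 0.9]
opening: 0.0852
```

Run:
```python
from h import *
d,T,o=snap("wrist","w5");print(o["tcp_pos"],proj(d,T,[(.433,-.328,.065)]))
```

```text
[ 0.4362 -0.3272  0.1334] [[321.0152 254.5461]]
```

View pics/w5.png

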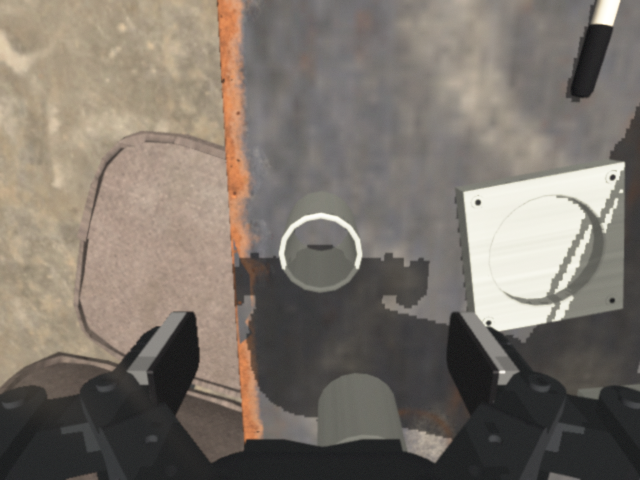

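Rim centre at (321,252), within 2 px of the prediction. Descending to grasp.

{"api": "move_arm", "payload": {
  "targets": [
    {"delta_pos": [-0.4,-0.1,-3],"dr": [0,0,0],"fingers": -0.9},
    {"delta_pos": [0,0,-3],"dr": [0,0,0],"fingers": -0.9},
    {"delta_pos": [0,0,-3],"dr": [0,0,0],"fingers": -0.9},
    {"delta_pos": [0,0,-1.8],"dr": [0,0,0],"fingers": -0.9},
    {"delta_pos": [0,0,0],"dr": [0,0,0],"fingers": -0.9},
    {"delta_pos": [0,0,0],"dr": [0,0,0],"fingers": 1},
    {"delta_pos": [0,0,0],"dr": [0,0,0],"fingers": 1},
    {"delta_pos": [0,0,0],"dr": [0,0,0],"fingers": 1},
    {"delta_pos": [0,0,0],"dr": [0,0,0],"fingers": 1},
    {"delta_pos": [0,0,0],"dr": [0,0,0],"fingers": 1}
  ]
}}

```text
time_s: 10.6
tcp_pos: [0.4324, -0.3285, 0.0267]
tool_rot: [-0.0, 1.0, -0.0, 0.001]
wrist_force: [-0.1, 2.3, 4.7]
opening: 0.0426
```

{"api": "move_arm", "payload": {
  "targets": [
    {"delta_pos": [0,0,2],"dr": [0,0,0],"fingers": 1},
    {"delta_pos": [0,0,4],"dr": [0,0,0],"fingers": 1},
    {"delta_pos": [0,0,4],"dr": [0,0,0],"fingers": 1},
    {"delta_pos": [0,0,0],"dr": [0,0,0],"fingers": 1},
    {"delta_pos": [0,0,0],"dr": [0,0,0],"fingers": 1}
  ]
}}

```text
time_s: 11.22
tcp_pos: [0.431, -0.3279, 0.1252]
tool_rot: [-0.0, 1.0, 0.0, 0.0]
wrist_force: [-0.1, -0.7, -1.7]
opening: 0.0424
```

{"api": "move_arm", "payload": {
  "targets": [
    {"delta_pos": [2,4.9,0],"dr": [0,0,0],"fingers": 1},
    {"delta_pos": [2,4.9,0],"dr": [0,0,0],"fingers": 1},
    {"delta_pos": [2,4.9,0],"dr": [0,0,0],"fingers": 1},
    {"delta_pos": [2,4.9,0],"dr": [0,0,0],"fingers": 1},
    {"delta_pos": [2,4.9,0],"dr": [0,0,0],"fingers": 1},
    {"delta_pos": [2,4.9,0],"dr": [0,0,0],"fingers": 1},
    {"delta_pos": [2,4.9,0],"dr": [0,0,0],"fingers": 1},
    {"delta_pos": [2,4.7,0],"dr": [0,0,0],"fingers": 1},
    {"delta_pos": [0,0,-2],"dr": [0,0,0],"fingers": 1},
    {"delta_pos": [0,0,-1],"dr": [0,0,0],"fingers": 1},
    {"delta_pos": [0,0,0],"dr": [0,0,0],"fingers": 1},
    {"delta_pos": [0,0,0],"dr": [0,0,0],"fingers": 1}
  ]
}}

```text
time_s: 12.72
tcp_pos: [0.5915, 0.0611, 0.0956]
tool_rot: [0.0, 1.0, -0.0, 0.0]
wrist_force: [-0.0, 0.2, -2.1]
opening: 0.0422
```

Run:
```python
from h import *
d,T,o=snap("wrist","w6");p=o["tcp_pos"];print(p,proj(d,T,[(.5925,.0615,.018),(.5925-.0295,.0615,.018),p+(0,0,.0385),p+(0,0,-.0265),p+(-.022,0,-.0265)]))
```

```text
[0.5915 0.0611 0.0956] [[323.2989 256.4043]
 [323.2764 203.2176]
 [322.4874 384.1985]
 [322.5329 292.4637]
 [322.4846 243.5078]]
```

View pics/w6.png

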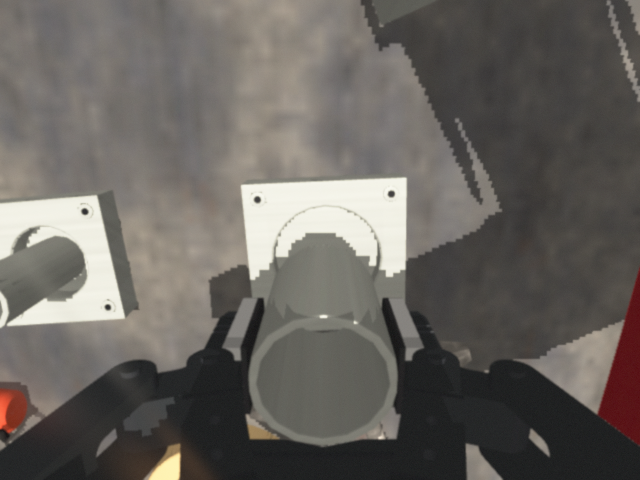

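Recess spans u 273–381 with its near edge at v 206. The pipe rim centre is (323,380), so I correct x by +4 mm and y by +2 mm, then lower.

{"api": "move_arm", "payload": {
  "targets": [
    {"delta_pos": [0.4,0.2,0],"dr": [0,0,0],"fingers": 1},
    {"delta_pos": [0,0,-2],"dr": [0,0,0],"fingers": 1},
    {"delta_pos": [0,0,-2],"dr": [0,0,0],"fingers": 1},
    {"delta_pos": [0,0,-1],"dr": [0,0,0],"fingers": 1},
    {"delta_pos": [0,0,-0.8],"dr": [0,0,0],"fingers": 1},
    {"delta_pos": [0,0,0],"dr": [0,0,0],"fingers": 1},
    {"delta_pos": [0,0,0],"dr": [0,0,0],"fingers": 1}
  ]
}}

```text
time_s: 13.65
tcp_pos: [0.5959, 0.0639, 0.0379]
tool_rot: [-0.0, 1.0, 0.0, 0.0]
wrist_force: [0.1, 0.3, -2.1]
opening: 0.0425
```

{"api": "move_arm", "payload": {
  "targets": [
    {"delta_pos": [0,0,-0.2],"dr": [0,0,0],"fingers": 1},
    {"delta_pos": [0,0,0],"dr": [0,0,0],"fingers": 1}
  ]
}}

```text
time_s: 13.9
tcp_pos: [0.5955, 0.0638, 0.0354]
tool_rot: [-0.0, 1.0, 0.0, 0.0]
wrist_force: [0.2, 0.8, -1.7]
opening: 0.0422
```

{"api": "move_arm", "payload": {
  "targets": [
    {"delta_pos": [0,0,-0.2],"dr": [0,0,0],"fingers": 1},
    {"delta_pos": [0,0,0],"dr": [0,0,0],"fingers": 1}
  ]
}}

```text
time_s: 14.15
tcp_pos: [0.5954, 0.0637, 0.0332]
tool_rot: [-0.0, 1.0, -0.0, -0.0]
wrist_force: [-0.3, 0.6, -2.5]
opening: 0.0427
```

{"api": "move_arm", "payload": {
  "targets": [
    {"delta_pos": [0,0,-0.15],"dr": [0,0,0],"fingers": 1},
    {"delta_pos": [0,0,0],"dr": [0,0,0],"fingers": 1}
  ]
}}

```text
time_s: 14.4
tcp_pos: [0.5956, 0.0638, 0.0328]
tool_rot: [-0.0, 1.0, -0.0, 0.0]
wrist_force: [-3.0, -0.3, 6.6]
opening: 0.0425
```

{"api": "move_arm", "payload": {
  "targets": [
    {"delta_pos": [0,0,-0.1],"dr": [0,0,0],"fingers": 1},
    {"delta_pos": [0,0,0],"dr": [0,0,0],"fingers": 1}
  ]
}}

```text
time_s: 14.65
tcp_pos: [0.5956, 0.0637, 0.0327]
tool_rot: [-0.001, 1.0, -0.0, 0.0]
wrist_force: [-6.8, 0.4, 14.6]
opening: 0.0425
```

{"api": "move_arm", "payload": {
  "targets": [
    {"delta_pos": [0,0,0.1],"dr": [0,0,0],"fingers": -0.7},
    {"delta_pos": [0,0,0],"dr": [0,0,0],"fingers": -0.7},
    {"delta_pos": [0,0,0],"dr": [0,0,0],"fingers": -0.7},
    {"delta_pos": [0,0,0],"dr": [0,0,0],"fingers": -0.7},
    {"delta_pos": [0,0,4],"dr": [0,0,0],"fingers": -0.7},
    {"delta_pos": [0,0,4],"dr": [0,0,0],"fingers": -0.7},
    {"delta_pos": [0,0,4],"dr": [0,0,0],"fingers": -1},
    {"delta_pos": [-0.3,-5.2,0],"dr": [0,0,0],"fingers": -1},
    {"delta_pos": [-0.3,-5.2,0],"dr": [0,0,0],"fingers": -1},
    {"delta_pos": [-0.3,-5.2,0],"dr": [0,0,0],"fingers": -1},
    {"delta_pos": [-0.3,-5.2,0],"dr": [0,0,0],"fingers": -1},
    {"delta_pos": [-0.3,-5.2,0],"dr": [0,0,0],"fingers": -1},
    {"delta_pos": [-0.3,-5.2,0],"dr": [0,0,0],"fingers": -1},
    {"delta_pos": [-0.3,-5.2,0],"dr": [0,0,0],"fingers": -1},
    {"delta_pos": [0,0,-2],"dr": [0,0,0],"fingers": -1},
    {"delta_pos": [0,0,0],"dr": [0,0,0],"fingers": -1},
    {"delta_pos": [0,0,0],"dr": [0,0,0],"fingers": -1}
  ]
}}

```text
time_s: 16.77
tcp_pos: [0.5747, -0.3, 0.1322]
tool_rot: [-0.001, 1.0, -0.0, 0.0]
wrist_force: [0.5, -0.7, 0.8]
opening: 0.0856
```

Run:
```python
from h import *
d,T,o=snap("wrist","w7");print(o["tcp_pos"],proj(d,T,[(.575,-.300,.065)]))
```

```text
[ 0.5747 -0.3     0.1322] [[322.4703 261.5339]]
```

View pics/w7.png

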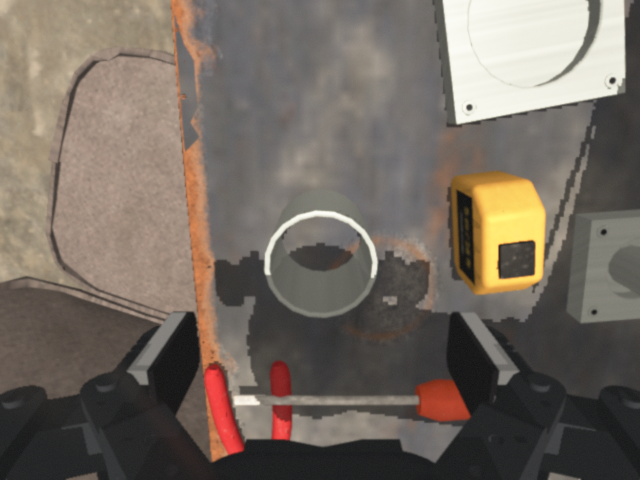

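Rim centre at (321.5,264.5), so x goes +2 mm. Grasping the large pipe.

{"api": "move_arm", "payload": {
  "targets": [
    {"delta_pos": [0.2,0,-3],"dr": [0,0,0],"fingers": -1},
    {"delta_pos": [0,0,-3],"dr": [0,0,0],"fingers": -1},
    {"delta_pos": [0,0,-3],"dr": [0,0,0],"fingers": -1},
    {"delta_pos": [0,0,-2],"dr": [0,0,0],"fingers": -1},
    {"delta_pos": [0,0,0],"dr": [0,0,0],"fingers": -1},
    {"delta_pos": [0,0,0],"dr": [0,0,0],"fingers": 1},
    {"delta_pos": [0,0,0],"dr": [0,0,0],"fingers": 1},
    {"delta_pos": [0,0,0],"dr": [0,0,0],"fingers": 1},
    {"delta_pos": [0,0,0],"dr": [0,0,0],"fingers": 1}
  ]
}}

```text
time_s: 17.95
tcp_pos: [0.5779, -0.3004, 0.0239]
tool_rot: [-0.001, 1.0, -0.0, 0.002]
wrist_force: [-1.1, 1.6, 6.4]
opening: 0.0593
```

{"api": "move_arm", "payload": {
  "targets": [
    {"delta_pos": [0,0,2],"dr": [0,0,0],"fingers": 1},
    {"delta_pos": [0,0,4],"dr": [0,0,0],"fingers": 1},
    {"delta_pos": [0,0,4],"dr": [0,0,0],"fingers": 1},
    {"delta_pos": [0,0,0],"dr": [0,0,0],"fingers": 1},
    {"delta_pos": [0,0,0],"dr": [0,0,0],"fingers": 1}
  ]
}}

```text
time_s: 18.58
tcp_pos: [0.5759, -0.2999, 0.1216]
tool_rot: [-0.0, 1.0, 0.0, -0.0]
wrist_force: [-0.5, -0.1, -2.6]
opening: 0.0595
```

{"api": "move_arm", "payload": {
  "targets": [
    {"delta_pos": [-3.2,2.9,0],"dr": [0,0,0],"fingers": 1},
    {"delta_pos": [-3.2,2.9,0],"dr": [0,0,0],"fingers": 1},
    {"delta_pos": [-3.2,3,0],"dr": [0,0,0],"fingers": 1},
    {"delta_pos": [-3.2,3,0],"dr": [0,0,0],"fingers": 1},
    {"delta_pos": [0,0,-2],"dr": [0,0,0],"fingers": 1},
    {"delta_pos": [0,0,0],"dr": [0,0,0],"fingers": 1},
    {"delta_pos": [0,0,0],"dr": [0,0,0],"fingers": 1}
  ]
}}

```text
time_s: 19.45
tcp_pos: [0.4486, -0.1825, 0.1016]
tool_rot: [-0.0, 1.0, -0.0, -0.001]
wrist_force: [1.0, -0.7, -2.4]
opening: 0.0594
```

Run:
```python
from h import *
d,T,o=snap("wrist","w8");p=o["tcp_pos"];print(p,proj(d,T,[(.447,-.1815,.018),(.447-.0375,-.1815,.018),p+(0,0,.041),p+(0,0,-.024),p+(-.030,0,-.024)]))
```

```text
[ 0.4486 -0.1825  0.1016] [[324.3694 248.849 ]
 [324.4311 181.7296]
 [322.4772 389.4598]
 [322.5314 294.8998]
 [322.507  226.4196]]
```

View pics/w8.png

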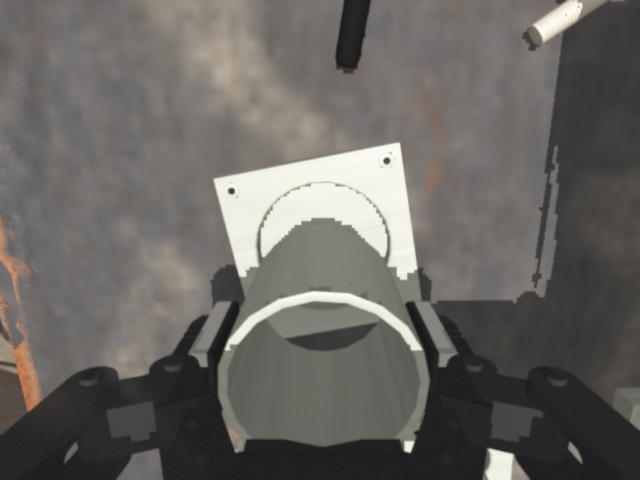

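Recess centre matches the estimate (edges u 258–390, v 182), and the pipe is centred on the TCP. Lowering.

{"api": "move_arm", "payload": {
  "targets": [
    {"delta_pos": [-0.1,0.1,0],"dr": [0,0,0],"fingers": 1},
    {"delta_pos": [0,0,-2],"dr": [0,0,0],"fingers": 1},
    {"delta_pos": [0,0,-2],"dr": [0,0,0],"fingers": 1},
    {"delta_pos": [0,0,-1.5],"dr": [0,0,0],"fingers": 1},
    {"delta_pos": [0,0,-1.2],"dr": [0,0,0],"fingers": 1},
    {"delta_pos": [0,0,0],"dr": [0,0,0],"fingers": 1},
    {"delta_pos": [0,0,0],"dr": [0,0,0],"fingers": 1}
  ]
}}

```text
time_s: 20.38
tcp_pos: [0.4479, -0.1813, 0.0352]
tool_rot: [-0.0, 1.0, -0.0, 0.0]
wrist_force: [-1.0, -0.0, -2.2]
opening: 0.0595
```

{"api": "move_arm", "payload": {
  "targets": [
    {"delta_pos": [0,0,-0.25],"dr": [0,0,0],"fingers": 1},
    {"delta_pos": [0,0,0],"dr": [0,0,0],"fingers": 1}
  ]
}}

```text
time_s: 20.62
tcp_pos: [0.4476, -0.1813, 0.0325]
tool_rot: [-0.0, 1.0, 0.0, 0.0]
wrist_force: [0.2, 0.5, -2.3]
opening: 0.0597
```

{"api": "move_arm", "payload": {
  "targets": [
    {"delta_pos": [0,0,-0.15],"dr": [0,0,0],"fingers": 1},
    {"delta_pos": [0,0,0],"dr": [0,0,0],"fingers": 1}
  ]
}}

```text
time_s: 20.88
tcp_pos: [0.4474, -0.1813, 0.0308]
tool_rot: [-0.0, 1.0, 0.0, -0.0]
wrist_force: [-0.0, -0.3, -2.2]
opening: 0.0594
```

{"api": "move_arm", "payload": {
  "targets": [
    {"delta_pos": [0,0,-0.15],"dr": [0,0,0],"fingers": 1},
    {"delta_pos": [0,0,0],"dr": [0,0,0],"fingers": 1}
  ]
}}

```text
time_s: 21.12
tcp_pos: [0.4476, -0.1813, 0.0299]
tool_rot: [-0.0, 1.0, -0.0, 0.0]
wrist_force: [-2.4, 1.6, 6.8]
opening: 0.0594
```

{"api": "move_arm", "payload": {
  "targets": [
    {"delta_pos": [0,0,-0.1],"dr": [0,0,0],"fingers": 1},
    {"delta_pos": [0,0,0],"dr": [0,0,0],"fingers": 1}
  ]
}}

```text
time_s: 21.38
tcp_pos: [0.4476, -0.1813, 0.0298]
tool_rot: [-0.001, 1.0, -0.0, 0.0]
wrist_force: [-7.0, 4.7, 19.1]
opening: 0.0593
```

Contact came at the expected height. Releasing, rising, then a final look from above.

{"api": "move_arm", "payload": {
  "targets": [
    {"delta_pos": [0,0,0.15],"dr": [0,0,0],"fingers": -1},
    {"delta_pos": [0,0,0],"dr": [0,0,0],"fingers": -1},
    {"delta_pos": [0,0,0],"dr": [0,0,0],"fingers": -1},
    {"delta_pos": [0,0,0],"dr": [0,0,0],"fingers": -1},
    {"delta_pos": [0,0,0],"dr": [0,0,0],"fingers": -1},
    {"delta_pos": [0,0,4],"dr": [0,0,0],"fingers": -1},
    {"delta_pos": [0,0,5],"dr": [0,0,0],"fingers": -1},
    {"delta_pos": [0,0,5],"dr": [0,0,0],"fingers": -1},
    {"delta_pos": [0.5,2,5],"dr": [0,0,0],"fingers": -1},
    {"delta_pos": [0.5,3,4],"dr": [0,0,0],"fingers": -1},
    {"delta_pos": [0.5,3,0],"dr": [0,0,0],"fingers": -1},
    {"delta_pos": [0,0,0],"dr": [0,0,0],"fingers": -1},
    {"delta_pos": [0,0,0],"dr": [0,0,0],"fingers": -1},
    {"delta_pos": [0,0,0],"dr": [0,0,0],"fingers": -1}
  ]
}}

```text
time_s: 23.12
tcp_pos: [0.4622, -0.1018, 0.2594]
tool_rot: [0.0, 1.0, -0.0, -0.0]
wrist_force: [0.5, 0.6, -0.3]
opening: 0.0853
```

Run:
```python
from h import *
d,T,o=snap("wrist","w9");print(o["tcp_pos"],proj(d,T,[(.595,-.091,.071),(.594,.063,.071),(.447,-.1815,.071),(.447,-.1815,.018),(.4495,.099,.065)]))
```

```text
[ 0.4622 -0.1018  0.2594] [[334.9337 357.6178]
 [507.6192 355.6479]
 [221.2761 192.0316]
 [234.6454 181.8057]
 [570.2887 194.0741]]
```

View pics/w9.png

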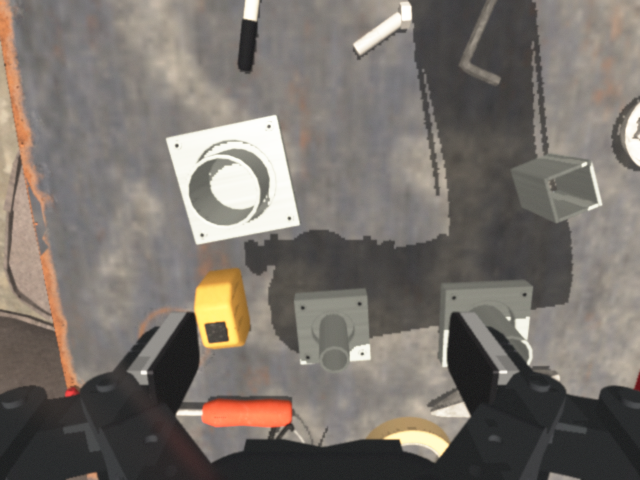

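Everything looks seated: large rim about (226,190) in its plate, small rim (334,358), medium partly hidden behind a finger, and the square tube still standing. One composite of the fixed cameras will check the medium pipe and the heights.

Run:
```python
from h import *
a=[]
for n,(x,y) in (("scene",(140,140)),("side",(180,170))):
    d,T,o=snap(n)
    im=d["img"][:,:,::-1].copy()
    print(n,proj(d,T,[(.597,-.091,.071),(.594,.0635,.071),(.447,-.1815,.071)]))
    a.append(cv2.resize(im[y:y+190,x:x+260],(400,292),interpolation=2))
cv2.imwrite("pics/fin.png",np.hstack(a))
```

```text
scene [[324.1853 183.4859]
 [242.8949 164.8029]
 [341.8554 257.254 ]]
side [[283.1516 207.1915]
 [218.7644 259.6516]
 [379.5629 225.4349]]
```

View pics/fin.png

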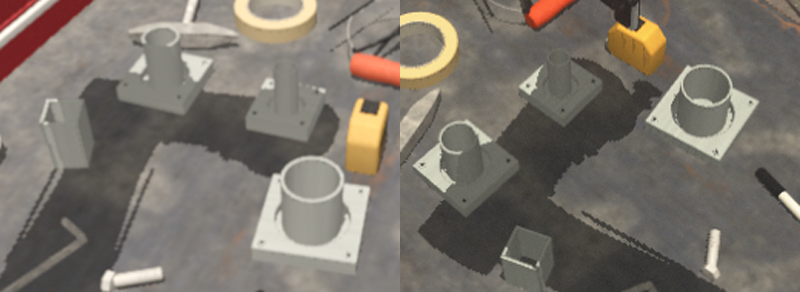

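Both views show the three pipes upright in their own recesses. The scene-camera rims are at about (245,164), (326,184) and (343,256), within 2–3 px of those predicted for fully seated pipes. Handing in.

```bash
python3 -c "
from rig import manip
print(manip.hand_in())"
```

```text
the job is handed in; nothing more can be done
None
```

All three round pipe stubs are standing upright in their matching nests: small in small, medium in medium, large in large. I handed the job in at about 23 s of the 88 s limit, with the gripper open and clear of everything; hand-in gives no verdict.

- **Seating:** each pipe met the recess floor within about 2 mm of the height expected from its grasp. Wrist force read 12–19 N vertical at the end of each lowering, before release.
- **Position:** in the final scene picture, the pipe rims were within 2–3 pixels of where fully seated pipes should appear. The side view, judged by eye, agreed.
- **Square tube:** I never touched it, and it is still standing where it was.
- **Disagreements:** the wrist camera put the large pipe's rim about 5 pixels off its predicted spot, still inside the recess. The medium pipe was partly hidden from that camera, so I checked it only in the scene and side views. I viewed 15 pictures, one over the budget.

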